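# Find the rocking pill-pot cover and press it home

## Robot

A 6-joint arm with a two-finger parallel gripper is mounted at the origin on the work surface. World frame = base frame: x ahead of the robot, y to its left, z up, the work surface at z = 0. Lengths are in mm, angles in rad, forces in N, time in s.
With the tool pointing down it reaches from about 250 to 800 mm from the base axis. Payload 8.5 kg.
Tool frame: the origin (TCP) lies between the finger pads; the fingertips stand 19 mm ahead of it and the grasp point (between the pads) is the TCP; z points along the fingers, y is the line along which they close (so a half turn about z gives the same grasp; the last joint's range is limited). The gripper opens to 85 mm and grips with 20 to 120 N. Pads are 22 mm wide; open, the fingers measure 114 mm over their backs; the gripper's body (76 mm by 85 mm) begins 54 mm behind the grasp point. The pads swing forward as they close: fully open they stand 13 mm farther back than shut.
Start: joints at [-1.137, 0.238, -0.013, 1.319, 0, 1.571], TCP at [220.65, -476.335, 250.276] pointing down, gripper open.
Joint ranges: [-2.66, 2.66], [-1.03, 1.9], [-1.14, 1.46], [-1.82, 2.27], [-1.45, 1.34], [-3.14, 3.14]. Speed limits (rad/s): [2.22, 2.22, 2.79, 3.14, 3.14, 3.14].

## Interface

Orientations are given as a rotation vector (axis times angle).
In Python, from bench import robot, viewer, workorder, search_frame gives the robot as it stands.
- The arm moves only by the shell command python3 -m creep 'ROWS' [FORCE]. ROWS is text: rows parted by semicolons, each of 7 numbers parted by spaces: the shift along the world's x, y, z in m, then the turn, a rotation vector about the world's x, y, z in degrees, then the opening, from 0 (shut) to 1 (fully open). A call has 1 to 8 rows; each row is the pose to reach, as a shift and turn from the pose commanded when the call began; what a row does not reach only later rows make up. A row lasts 1/8 s, in which the tool goes at most 62.5 mm and 10.7 degrees, less where a joint would pass 70% of its speed; a pose out of reach is approached as far as the arm can. A call with a gripper value outside its range is refused whole. The fingers move at their own pace and stop on an object; FORCE is the grip in N (left out, the last holds). Time passes only in rows, so rows that repeat a pose let the fingers close. It gives the time, the measured TCP pose, the force, the opening and the grip force at its end, in the units of the state.
- robot.get_obs(): the state, without advancing time (a new reading comes with each control period).
- viewer.grab_frame(name): name is "scene" or "top" or "wrist"; returns a dict with "img" (384x512x3 uint8, red, green, blue), "fx", "fy", "cx", "cy" (pixels), "world_to_cam" (4x4, takes a point from world to camera coordinates). Camera axes: x right, y down, z forward; pixel columns grow to the right and rows downward; lengths in mm; the calibration is good to about 2 mm. A picture is of the moment at which its call begins. There is no depth.
- workorder.sign_off(): hands the job in; it is judged then, once.
Trained networks look in a picture, given as the dict that the camera call returned (one of the last four; its "shot" number tells which), for a name from the list of things; names that differ only in an ending like _2 or _b are one class to them, and where a whole thing is asked for, a point or a joint stands for the part that bears it (a point fixed in the world has none). Each returns a list of dicts, best first, with "conf" (0 to 1); they miss things now and then, are a little off and sometimes report something else, mostly with a low value. They report only what shows in the picture. A call takes as long as a camera call.
- search_frame(picture, thing): "centre" ([x, y, z] in mm, in world coordinates, good to about 4 mm: the middle of the surface that is visible of it).
The state is a dict: "time_s": time; "joints": joint angles; "qvel": joint speeds; "effort": joint torques, N m; "eef_pos": TCP position; "orientation": TCP orientation; "contact_force": force on the tool from outside, world axes, zero at the start; "wrist_torque": the same for the moment, N m; "width": finger opening in mm; "gripper_force": force on a finger pad.
Only numpy, scipy, OpenCV 4.12 (cv2) and the standard library are available. Lean on these libraries where they do the work, as an engineer would, in place of code of your own. Each camera call takes 0.05 s, during which the arm holds its last target. There are 200 camera calls.

## Task

One of the four identical round covers in the white pill caddy is not seated and rocks: with closed fingertips, press lightly near the rim of one cover after another until you find the one that rocks, then press that one firmly in its middle until it is fully home and level. Never press the sound covers hard, and leave the denture case, nailbrush, pump bottle and soap holder where they stand. Finish with the fingers clear.

Things in the scene. Friction and masses are not known exactly. Their poses are not given: they have to be found in the camera images.
- caddy: fixed white open box, 175 x 175 x 50 mm, origin under its centre, z up; four pots stand in its grey foam at depths that differ by up to 5 mm, so height does not tell which cover is loose. Each has the same flat round blue-green cover, 64 mm across, 14 mm thick, a paler spot in the middle. Any of the four places may have the loose one.
- place_1 (a point): middle of one of the four cover places (a square, 78 mm between middles), level with the caddy's rim, 50 mm above the work surface; axes as the caddy's. The flat top of the cover here stands 16 to 21 mm above this point.
- place_2 (a point): middle of one of the four cover places (a square, 78 mm between middles), level with the caddy's rim, 50 mm above the work surface; axes as the caddy's. The flat top of the cover here stands 16 to 21 mm above this point.
- place_3 (a point): middle of one of the four cover places (a square, 78 mm between middles), level with the caddy's rim, 50 mm above the work surface; axes as the caddy's. The flat top of the cover here stands 16 to 21 mm above this point.
- place_4 (a point): middle of one of the four cover places (a square, 78 mm between middles), level with the caddy's rim, 50 mm above the work surface; axes as the caddy's. The flat top of the cover here stands 16 to 21 mm above this point.
- seat (a joint): how far the loose cover, wherever it is, has gone down, m: 0 at the start, 0.006 fully home at a firm stop. Light presses do not move it down; pressed in its middle with more than about 13 N (16 to 20 N is good) it goes home, stays there and rocks no more.
- rock_x (a joint): tilt of the loose cover about one level axis (pointing any way) through the middle of its underside, rad: 0 level, at most about 0.25 either way. Pressed lightly (2 to 4 N) about 24 mm from its middle it rocks: that rim dips 4 to 6 mm, the opposite one rises; let go, it springs level. Pressed lightly in the middle it does not move.
- rock_y (a joint): the same about the level axis at right angles to rock_x; a press on the rim shows in one or both
- sound_a (a joint): how far one of the three sound covers (not told which) is sunk, m: 0 untouched, 0.006 hard stop. On a soft seal, it sinks level about 1 mm per 2.4 N wherever it is pressed and springs back; it must not be sunk more than 4.5 mm (11 N).
- sound_b (a joint): how far one of the three sound covers (not told which) is sunk, m: 0 untouched, 0.006 hard stop. On a soft seal, it sinks level about 1 mm per 2.4 N wherever it is pressed and springs back; it must not be sunk more than 4.5 mm (11 N).
- sound_c (a joint): how far one of the three sound covers (not told which) is sunk, m: 0 untouched, 0.006 hard stop. On a soft seal, it sinks level about 1 mm per 2.4 N wherever it is pressed and springs back; it must not be sunk more than 4.5 mm (11 N).
- case: loose rose plastic denture case with sliding lid, 65 x 95 x 42 mm, long along its y; origin under its centre; a bystander
- brush: loose wooden nailbrush lying on its bristles, 95 x 40 x 30 mm, long along its x; origin under its centre; a bystander
- bottle: loose amber glass bottle with a steel pump top, 66 mm across, 171 mm tall; its spout reaches 40 mm along its -x; origin under its centre; a bystander
- soapdish: loose chrome soap holder with a cream bar of soap, 90 x 120 x 41 mm, long along its y; origin under its centre; a bystander

How it is judged:
By the outcome, as a careful person would: the job done as asked, in the order asked, and still so for the second after the job is handed in, with the robot touching nothing.
It also fails if it takes over 48 s, if anything falls off the work surface, if the arm or the gripper's body presses on something with over 40 N, if the wrist force passes 120 N, or if a joint passes its speed limit or range.

## Working session

There is one attempt and no reset: what is moved stays moved. The work goes in short steps, Python scripts to look and compute and a shell command to move; the robot and the scene stay as the last step left them, time stands still between calls to the robot, and variables do not carry over. Pictures are saved under pics/ and viewed, at most 10 in all, crops included, and the job is handed in when it is done.

```bash
mkdir -p pics; python3 - <<'E'
from bench import robot, viewer, search_frame
import cv2
for n in ("top","scene"):
    f=viewer.grab_frame(n); cv2.imwrite(f"pics/{n}0.png",f["img"][:,:,::-1])
    for t in ("caddy","place_1","sound_a","rock_x","case","brush","bottle","soapdish"):
        try: print(n,t,[( [round(v) for v in d["centre"]],round(d["conf"],2)) for d in search_frame(f,t)])
        except Exception as e: print(n,t,e)
o=robot.get_obs();print(o["time_s"],o["eef_pos"],o["orientation"],o["contact_force"])
E
```

```text
top caddy [([556, -128, 38], 0.73), ([551, -76, 72], 0.49)]
top place_1 [([553, -129, 40], 0.7), ([553, -76, 71], 0.18)]
top sound_a [([583, -180, 65], 0.84), ([510, -146, 67], 0.76), ([619, -109, 72], 0.64)]
top rock_x [([549, -76, 72], 0.97), ([547, -76, 72], 0.74)]
top case [([641, 100, 37], 0.91)]
top brush [([432, 19, 28], 0.96)]
top bottle [([522, -346, 111], 0.67)]
top soapdish [([744, -212, 21], 0.85), ([551, -77, 72], 0.47)]
scene caddy [([604, -116, 38], 0.88)]
scene place_1 [([607, -108, 38], 0.88)]
scene sound_a [([624, -108, 71], 0.57), ([591, -175, 68], 0.57)]
scene rock_x [([556, -75, 70], 0.76), ([555, -73, 72], 0.75), ([555, -76, 70], 0.71)]
scene case [([661, 107, 40], 0.91), ([766, -208, 19], 0.2)]
scene brush [([441, 24, 32], 0.91), ([606, -114, 42], 0.31)]
scene bottle [([547, -351, 98], 0.8)]
scene soapdish [([762, -206, 20], 0.61)]
0.9 [ 220.63732366 -476.3333173   250.28258918] [-3.06790203e+00 -6.76040766e-01  6.42880297e-05] [ 0.53938346 -0.48779846 -0.21159849]
```

View pics/top0.png

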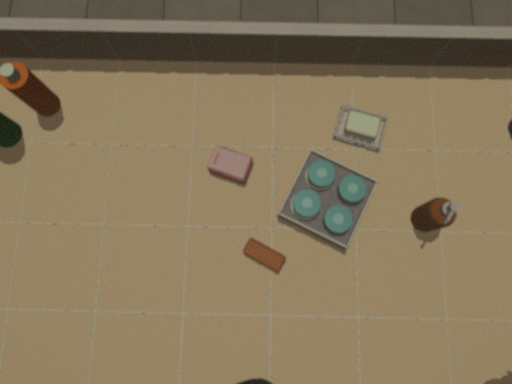

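View pics/scene0.png

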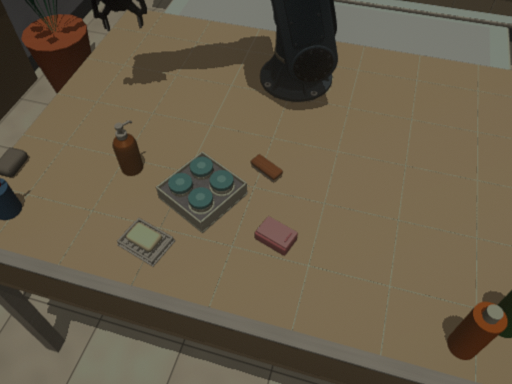

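The top picture shows the caddy's four covers at about (321,174), (352,189), (307,204) and (338,219). The tall bottle stands at (432,215), well clear. I'll refine the cover middles by colour.

```bash
python3 - <<'E'
from bench import viewer
import cv2,numpy as np
P={}
for n in ("top","scene"):
    f=viewer.grab_frame(n); h=cv2.cvtColor(f["img"],cv2.COLOR_RGB2HSV)
    m=cv2.inRange(h,(75,50,40),(100,255,255))
    m[:120]=0
    _,_,s,c=cv2.connectedComponentsWithStats(m)
    M=f["world_to_cam"];R,t=M[:3,:3],M[:3,3]
    for k in range(1,len(s)):
        if s[k,4]<150: continue
        d=R.T@np.array([(c[k,0]-f["cx"])/f["fx"],(c[k,1]-f["cy"])/f["fy"],1]);o=-R.T@t
        z=66; p=o+d*(z-o[2])/d[2]; print(n,c[k].round(1),s[k,2:],p.round(1))
E
```

```text
top [321.1 173. ] [ 27  27 534] [ 618.6 -109.    66. ]
top [351.8 188.3] [ 28  27 557] [ 584.2 -178.3   66. ]
top [306.5 202.7] [ 28  27 534] [548.9 -75.5  66. ]
top [337.5 218.8] [ 28  28 587] [ 513.9 -144.8   66. ]
scene [201. 166.] [ 23  19 346] [ 518.  -146.9   66. ]
scene [221.  179.7] [ 23  21 369] [548.8 -78.4  66. ]
scene [179.9 182.5] [ 24  20 372] [ 588.1 -180.5   66. ]
scene [200.  197.5] [ 25  22 405] [ 620.  -111.5   66. ]
```

```bash
python3 -m creep '0.04 0.05 0 0 0 0 0; 0.08 0.1 0 0 0 0 0; 0.12 0.15 0 0 0 0 0; 0.16 0.2 0 0 0 0 0; 0.2 0.25 0 0 0 0 0; 0.24 0.3 0 0 0 0 0; 0.28 0.35 -0.03 0 0 0 0; 0.31 0.4 -0.08 0 0 0 0' 20
```

```text
time_s: 2.0
eef_pos: [520.1, -94.8, 188.9]
orientation: [3.066, 0.677, 0.005]
contact_force: [-0.1, -0.6, -0.4]
width: -0.3
gripper_force: 0.0
```

```bash
python3 -m creep '0 0 0 0 0 0 0; 0 0 0 0 0 0 0; 0 0 0 0 0 0 0'; python3 -c "
from bench import robot
o=robot.get_obs();print(o['eef_pos'],o['contact_force'],o['wrist_torque'])"
```

```text
time_s: 2.38
eef_pos: [517.8, -97.6, 189.6]
orientation: [3.068, 0.674, 0.002]
contact_force: [0.0, -0.0, -0.3]
width: 0.3
gripper_force: 0.0
[517.77288332 -97.610451   189.64720201] [ 0.021077   -0.0066073  -0.34213246] [0.03165602 0.06610632 0.01855895]
```

```bash
python3 -m creep '0.012 0.023 0 0 0 0 0; 0.023 0.046 -0.02 0 0 0 0; 0.023 0.046 -0.05 0 0 0 0; 0.023 0.046 -0.075 0 0 0 0; 0.023 0.046 -0.09 0 0 0 0; 0.023 0.046 -0.09 0 0 0 0; 0.023 0.046 -0.09 0 0 0 0'; python3 -c "
from bench import robot,viewer
import cv2
o=robot.get_obs();print(o['eef_pos'],o['contact_force'],o['wrist_torque'])
cv2.imwrite('pics/w1.png',viewer.grab_frame('wrist')['img'][:,:,::-1])"
```

```text
time_s: 3.25
eef_pos: [541.4, -51.0, 99.7]
orientation: [3.068, 0.675, 0.002]
contact_force: [0.2, -0.3, 0.0]
width: -0.0
gripper_force: 0.0
[541.3808493  -51.00082137  99.70034628] [ 0.21188623 -0.31085118  0.00458095] [-0.06100425 -0.04405745 -0.03325814]
```

View pics/w1.png

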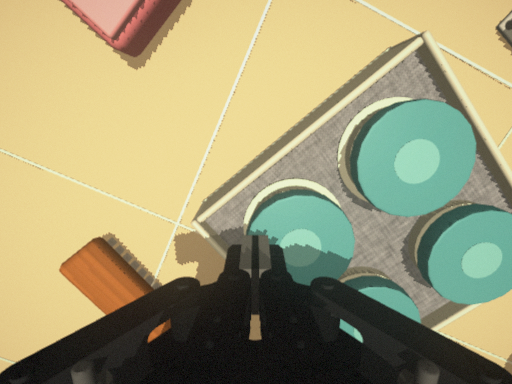

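The picture shows the shut fingertips at about (258,245), over the rim of the left cover, whose middle spot is at (300,243). I'll lower them slowly.

```bash
python3 -m creep '0 0 -0.005 0 0 0 0; 0 0 -0.009 0 0 0 0; 0 0 -0.009 0 0 0 0' | sed -n '2p;4p'
python3 -m creep '0 0 -0.0015 0 0 0 0; 0 0 -0.0015 0 0 0 0' | sed -n '2p;4p'
python3 -m creep '0 0 -0.0015 0 0 0 0; 0 0 -0.0015 0 0 0 0' | sed -n '2p;4p'
```

```text
eef_pos: [540.5, -50.4, 89.3]
contact_force: [0.2, -0.1, 0.5]
eef_pos: [540.7, -50.5, 88.1]
contact_force: [0.2, -0.2, -0.3]
eef_pos: [540.7, -50.4, 86.5]
contact_force: [-0.2, -0.3, 0.4]
```

```bash
for i in 1; do python3 -m creep '0 0 -0.0015 0 0 0 0; 0 0 -0.0015 0 0 0 0' | sed -n '2p;4p'; done
python3 -m creep '0 0 -0.0015 0 0 0 0; 0 0 -0.0015 0 0 0 0' | sed -n '2p;4p'
```

```text
eef_pos: [540.7, -50.4, 85.1]
contact_force: [-0.6, 2.4, 2.2]
eef_pos: [541.1, -50.2, 84.4]
contact_force: [-3.4, 3.7, 10.1]
```

```bash
python3 -m creep '0 0 0.001 0 0 0 0; 0 0 0.001 0 0 0 0' | sed -n '2p;4p'
python3 - <<'E'
from bench import robot,viewer
import cv2,numpy as np
o=robot.get_obs();print(o['eef_pos'],o['contact_force'],o['wrist_torque'],o["joints"])
a=viewer.grab_frame('wrist')['img'];b=viewer.grab_frame('scene')['img']
cv2.imwrite('pics/w2.png',np.hstack([a[150:384,130:450],cv2.resize(b[140:220,150:260],None,fx=3,fy=3)[:234]])[:,:,::-1])
E
```

```text
eef_pos: [540.8, -50.3, 84.8]
contact_force: [-1.7, 2.6, 5.5]
[540.83299923 -50.34746002  84.82935406] [-1.66835535  2.60799635  5.54903477] [5.39573925e-01 2.68451743e-01 2.88098220e-04] [-9.30385556e-02  3.75770130e-01 -2.62953614e-01  9.31813544e-01
  4.03229596e-04  2.61459670e+00]
```

View pics/w2.png

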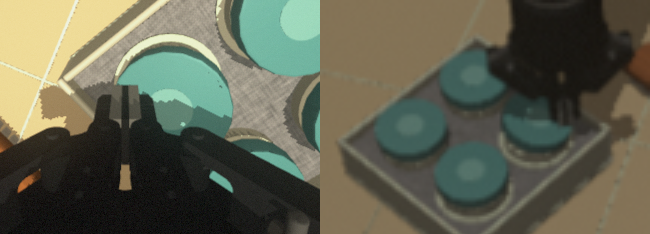

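The fingertips are on the near-left rim. The force stayed light for a few mm, then rose steeply at a tilted stop, with a sideways push. A sound cover would give 2.4 N/mm, so this one seems to rock. I'll lift, move over its middle and check it there: a loose cover should be stiff.

```bash
python3 -m creep '0 0 0.015 0 0 0 0; 0 0 0.015 0 0 0 0; 0.008 -0.0255 0.015 0 0 0 0; 0.008 -0.0255 0.015 0 0 0 0; 0.008 -0.0255 0.01 0 0 0 0;  0.008 -0.0255 0.008 0 0 0 0;  0.008 -0.0255 0.008 0 0 0 0' | sed -n '2p;4p'
python3 -m creep '0 0 -0.001 0 0 0 0; 0 0 -0.001 0 0 0 0' | sed -n '2p;4p'
python3 -m creep '0 0 -0.001 0 0 0 0; 0 0 -0.001 0 0 0 0' | sed -n '2p;4p'
```

```text
eef_pos: [548.4, -75.6, 92.3]
contact_force: [0.9, -0.7, 0.3]
eef_pos: [548.8, -75.9, 91.6]
contact_force: [0.3, -0.2, 0.1]
eef_pos: [548.7, -76.0, 90.6]
contact_force: [0.2, -0.5, 0.1]
```

```bash
python3 -m creep '0 0 -0.001 0 0 0 0; 0 0 -0.001 0 0 0 0' | sed -n '2p;4p'
python3 -m creep '0 0 -0.001 0 0 0 0; 0 0 -0.001 0 0 0 0' | sed -n '2p;4p'
```

```text
eef_pos: [548.8, -76.1, 89.7]
contact_force: [-0.1, 0.9, 1.8]
eef_pos: [548.9, -76.1, 89.3]
contact_force: [-2.9, -0.5, 8.5]
```

```bash
python3 -m creep '0 0 -0.0005 0 0 0 0; 0 0 -0.0005 0 0 0 0' | sed -n '2p;4p'
```

```text
eef_pos: [549.0, -76.1, 89.0]
contact_force: [-2.9, 0.6, 10.5]
```

The middle is stiff at a top height of about 70.8 mm, while the rim dipped about 5 mm under some 2 N. So this is the loose cover, and I'll press it firmly home.

```bash
python3 -m creep '0 0 -0.0005 0 0 0 0; 0 0 -0.0005 0 0 0 0' | sed -n '2p;4p'
python3 -m creep '0 0 -0.0005 0 0 0 0; 0 0 -0.0005 0 0 0 0' | sed -n '2p;4p'
python3 -m creep '0 0 -0.0005 0 0 0 0; 0 0 -0.0005 0 0 0 0; 0 0 -0.0005 0 0 0 0' | sed -n '2p;4p'
```

```text
eef_pos: [549.0, -76.1, 88.6]
contact_force: [-3.4, 0.1, 10.8]
eef_pos: [549.0, -76.0, 88.1]
contact_force: [-2.8, -0.4, 10.3]
eef_pos: [549.0, -76.1, 87.6]
contact_force: [-2.9, 0.0, 11.4]
```

```bash
python3 -m creep '0 0 -0.0005 0 0 0 0; 0 0 -0.001 0 0 0 0; 0 0 -0.0015 0 0 0 0; 0 0 -0.0015 0 0 0 0' | sed -n '2p;4p'
python3 -m creep '0 0 -0.0005 0 0 0 0; 0 0 -0.001 0 0 0 0;0 0 -0.001 0 0 0 0' | sed -n '2p;4p'
python3 - <<'E'
from bench import robot,viewer
import cv2,numpy as np
o=robot.get_obs();print(o['wrist_torque'])
a=viewer.grab_frame('wrist')['img'];b=viewer.grab_frame('scene')['img']
cv2.imwrite('pics/w3.png',np.hstack([a[150:384,130:450],cv2.resize(b[140:220,150:260],None,fx=3,fy=3)[:234]])[:,:,::-1])
E
```

```text
eef_pos: [549.0, -76.1, 86.1]
contact_force: [-3.4, 0.8, 10.9]
eef_pos: [549.0, -76.1, 85.1]
contact_force: [-2.7, 0.6, 10.9]
[0.00867706 0.63896867 0.02025816]
```

View pics/w3.png

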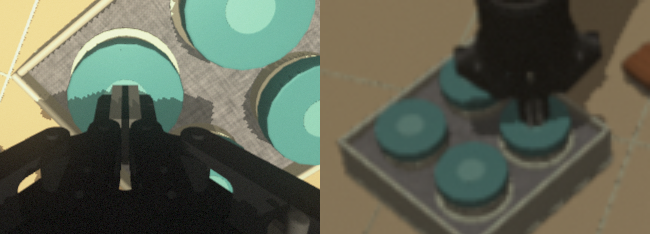

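The fingertips are on the middle spot (about (125,88)), and the cover is going down evenly at a steady 11 N. I'll continue to the stop.

```bash
python3 -m creep '0 0 -0.0005 0 0 0 0; 0 0 -0.001 0 0 0 0;0 0 -0.001 0 0 0 0' | sed -n '2p;4p'
python3 -m creep '0 0 -0.0005 0 0 0 0; 0 0 -0.0005 0 0 0 0' | sed -n '2p;4p'
python3 -m creep '0 0 -0.0005 0 0 0 0; 0 0 -0.0005 0 0 0 0' | sed -n '2p;4p'
```

```text
eef_pos: [549.0, -76.1, 84.1]
contact_force: [-3.0, 0.8, 10.8]
eef_pos: [548.9, -76.1, 83.6]
contact_force: [-3.3, -0.0, 11.5]
eef_pos: [548.9, -76.1, 83.5]
contact_force: [-4.0, 1.0, 15.1]
```

```bash
python3 -m creep '0 0 -0.0005 0 0 0 0; 0 0 -0.0005 0 0 0 0; 0 0 -0.0005 0 0 0 0;0 0 -0.0005 0 0 0 0' | sed -n '2p;4p'
```

```text
eef_pos: [549.0, -76.1, 83.5]
contact_force: [-6.1, 1.0, 20.4]
```

At the firm stop with 20 N, about 6 mm down. I'll lift off and look.

```bash
python3 -m creep '0 0 0.01 0 0 0 0; 0 0 0.04 0 0 0 0; 0 0 0.08 0 0 0 0; -0.05 0.01 0.12 0 0 0 0; -0.1 0.02 0.14 0 0 0 0; -0.15 0.03 0.14 0 0 0 0; -0.15 0.03 0.14 0 0 0 0; -0.15 0.03 0.14 0 0 0 0' | sed -n '1,4p'
python3 - <<'E'
from bench import viewer,search_frame
import cv2,numpy as np
f=viewer.grab_frame('scene');a=viewer.grab_frame('top')
for t in("rock_x","sound_a"): print(t,[([round(v) for v in d["centre"]],round(d["conf"],2)) for d in search_frame(f,t)])
r=lambda i:cv2.resize(i,None,fx=3,fy=3,interpolation=cv2.INTER_CUBIC)
cv2.imwrite('pics/w4.png',np.hstack([r(a['img'][145:255,265:385]),r(f['img'][140:250,150:260])])[:,:,::-1])
E
```

```text
time_s: 11.38
eef_pos: [399.4, -46.1, 222.0]
orientation: [3.068, 0.676, 0.002]
contact_force: [0.3, -0.2, -0.0]
rock_x [([557, -75, 66], 0.94), ([556, -77, 63], 0.72)]
sound_a [([624, -108, 68], 0.64), ([591, -175, 69], 0.64), ([521, -146, 65], 0.56), ([599, -110, 39], 0.34)]
```

View pics/w4.png

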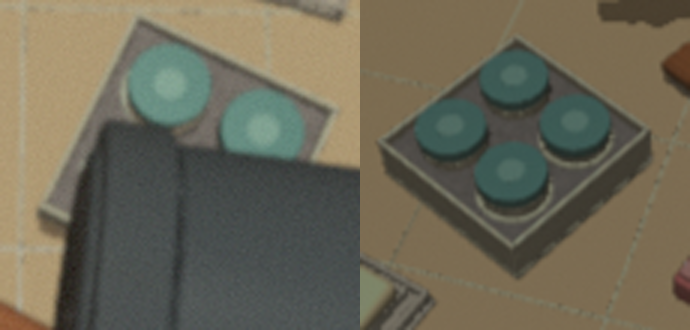

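In the scene picture, the pressed cover (right, about (575,123) in the crop) sits level and lower. The other covers and things are undisturbed, and the fingers are clear.

```bash
python3 -c "
from bench import workorder
print(workorder.sign_off())"
```

```text
the job is handed in; nothing more can be done
None
```

I found the loose cover on the first rim press (the one at about x 549, y −76 mm) and pressed it in its middle, about 6 mm down to its stop at about 20 N; it looks level. The other covers and things weren't touched, the fingers are clear, and the job is handed in.

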